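Slip-test two support pads on the ramp and sort them

TASK

Load both yellow-lugged support pads onto the blue test ramp, one in each lane, lying flat above the brass drop bar, and let go of them; then press the red plunger down to its stop and hold it there until you see which pad slides to the foot of the ramp and which one stays. Then let the plunger up and set the pad that stayed flat in the green tray and the pad that slid flat in the red tray, putting them down gently, without tipping a pad over or shifting the loose offcuts behind the ramp.

Things in the scene. Friction and masses are not known exactly. Their poses are not given: they have to be found in the camera images.
- pad_a_grip (a point): Pad A: point on the middle line of its yellow lug, 40 mm above the underside of the sole, where it is gripped, fingers closing across the lug's 20 mm thickness (the pad's x). Lug 50 mm wide along y, its top 57 mm above the underside. z is the pad's upward axis. One of the two pads has a sole that grips on the ramp, the other's is slippery; which is which cannot be seen.
- pad_b_grip (a point): Pad B: point on the middle line of its yellow lug, 40 mm above the underside of the sole, where it is gripped, fingers closing across the lug's 20 mm thickness (the pad's x). Lug 50 mm wide along y, its top 57 mm above the underside. z is the pad's upward axis. One of the two pads has a sole that grips on the ramp, the other's is slippery; which is which cannot be seen.
- pad_a: Pad A, a look-alike of pad B: steel plate 80 x 70 x 12 mm (80 along its x, 70 along its y) with a dark sole and an upright yellow lug in the middle, about 0.35 kg, loose on the table at the start. Origin at the centre of the underside, x across the lug's thickness, z up.
- pad_b: Pad B itself; origin and axes as for pad A.
- deck: Aluminium deck of the fixed blue test ramp, 230 mm along the slope, 192 mm wide, 22 degrees steep, low end towards the robot. Origin at the centre of its surface; x uphill along the slope, y to the left, z square off the surface. Rails 10 mm high part it into two lanes 84 mm wide, centred at y = +46 and -46 mm. Fixed foot stop, 10 mm high, at x = -115 to -105 mm; upper edge at x = 115 mm.
- drop_bar (a joint): Brass bar across both lanes at deck x = 0 to 8 mm, standing 10 mm above the deck; value: how far it has dropped, m (0 up). Lay pads with the 80 mm side along the slope. A slippery pad let go above it rests against it (pad centre at deck x = 48 mm); when it drops that pad runs to the foot stop in half a second (centre at x = -65 mm). A pad that grips stays where it was set down.
- load_left (a point): Point on the deck's surface in the middle of the left lane (+y), 54 mm uphill of the deck's centre: a pad set flat with its centre over this point clears the bar by 6 mm. Axes as the deck's.
- load_right (a point): The same point in the right lane (-y). Keep the wrist clear of the room's fume hood, which hangs over the back of the table behind here: rim 0.38 m above the table, from world x = 0.63 m backwards, y from -0.24 to 0.09 m.
- plunger (a joint): Travel of the red spring plunger, m: 0 up, 0.018 down at its stop. It moves straight down, takes about 3 N at first and 10 N at the stop, and springs back. It works the drop bar one to one: the bar is level with the deck at 0.010 and well below it at the stop, and comes up again with the plunger.
- plunger_top (a point): Centre of the top of the plunger's red mushroom head, 40 mm across, on a blue housing (44 x 42 mm, 120 mm high) at the left side of the ramp, near its low end. When up, the head's top is 150 mm above the table.
- tray_green: Fixed green tray for pads that grip: 130 x 130 mm outside, 17 mm high, walls and floor 5 mm thick. Origin at the centre of its underside, x and y along its sides, z up.
- tray_red: Fixed red tray for pads that slide, same size and origin as the green one. The two trays swap sides from start to start.
- gusset_f: Loose bystander: triangular steel gusset, 72 x 72 x 6 mm, lying behind the ramp. Origin at the centre of the underside.
- offcut_angle_c: Loose bystander: steel angle offcut, 30 x 105 x 30 mm, lying behind the ramp. Origin at the centre of the underside.
Things that resemble listed ones, but are neither listed nor needed, are in the scene too. What is shaped like the pad_a but pink is not meant.

How it is judged:
By the outcome, as a careful person would: the job done as asked, in the order asked, and still so for the second after the job is handed in, with the robot touching nothing.
It also fails if it takes over 72 s, if anything falls off the work surface, if the arm or the gripper's body presses on something with over 40 N, if the wrist force passes 120 N, or if a joint passes its speed limit or range.

ROBOT

A 6-joint arm with a two-finger parallel gripper is mounted at the origin on a cart in front of the work surface, level with it; the furniture and walls round the work are solid. World frame = base frame: x ahead of the robot, y to its left, z up, the work surface at z = 0. Lengths are in m, angles in rad, forces in N, time in s.
With the tool pointing down it reaches from about 0.25 to 0.725 m from the base axis. Payload 4 kg.
Tool frame: the origin (TCP) lies between the finger pads; the fingertips stand 11 mm ahead of it and the grasp point (between the pads) lies 8 mm behind it (bot.tip_extent is the distance from the TCP to the fingertips, in m); z points along the fingers, y is the line along which they close (so a half turn about z gives the same grasp; the last joint's range is limited). The gripper opens to 85 mm and grips with 20 to 120 N. Pads are 22 mm wide; open, the fingers measure 114 mm over their backs; the gripper's body (76 mm by 85 mm) begins 54 mm behind the grasp point. The pads swing forward as they close: fully open they stand 13 mm farther back than shut.
Start: joints at [1.3, 0.241, 0.005, 1.335, 0, 1.571], TCP at [0.134, 0.482, 0.242] pointing down, gripper open.
Joint ranges: [-2.72, 2.72], [-1.05, 1.87], [-1.09, 1.28], [-1.99, 2.15], [-1.42, 1.44], [-3.14, 3.14]. Speed limits (rad/s): [2.79, 2.79, 3.14, 3.14, 3.14, 3.14].

INTERFACE

Orientations are given as a unit quaternion [x, y, z, w].
In Python, from workcell import bot gives the robot as it stands. The module is installed in compiled form; this text tells all that it offers.
- The arm moves only by the tool drive_tool, never from a script. Its argument "rows" is a list of rows, each an object of numbers: "dx", "dy", "dz": the shift along the tool's x, y, z in units of 50 mm (1.0 is 50 mm); "wx", "wy", "wz": the turn, a rotation vector about the tool's x, y, z in units of 5 degrees (1.0 is 5 degrees); "hand": the finger opening in mm, from 0 to 85.4. A call has 1 to 20 rows; each row is the pose to reach, as a shift and turn from the pose commanded when the call began, along the tool's axes at that moment; what a row does not reach only later rows make up. A row lasts 1/10 s, in which the tool goes at most 50 mm and 8.59 degrees, less where a joint would pass 70% of its speed; a pose out of reach is approached as far as the arm can. A call with a gripper value outside its range is refused whole. The fingers move at their own pace and stop on an object; the grip force is fixed at half the most. Time passes only in rows, so rows that repeat a pose let the fingers close. It gives the time, the measured TCP pose, the force, the opening and the grip force at its end, in the units of the state.
- bot.get_obs(): the state, without advancing time (a new reading comes with each control period).
- bot.camera(name): name is "scene" or "top" or "wrist"; returns the picture (384x512x3 uint8, red, green, blue); there is no depth.
- bot.get_calibration(name): a dict with "vfov" (degrees; the focal length in pixels is half the picture's height over the tangent of half this angle, whatever the lens; pixels are square), "cx", "cy" (the principal point, pixels), "origin" and "rotation" of the camera in the world; the wrist camera has in their place "mount" (4x4, takes a point from camera to tool coordinates, whose origin is the TCP and whose axes are the flange's). Camera axes: x right, y up, looking along -z (the intrinsics and any distortion apply to the point x, -y, -z); pixel columns grow to the right and rows downward; lengths in m; the calibration is good to about 2 mm. A picture is of the moment at which its call begins: read the wrist's pose just before it. get_calibration takes no time and is no camera call.
- bot.job_done(): hands the job in; it is judged then, once.
Trained networks look in the newest picture that a camera, given by its name, has taken for a name from the list of things; names that differ only in an ending like _2 or _b are one class to them, and where a whole thing is asked for, a point or a joint stands for the part that bears it (a point fixed in the world has none). Each returns a list of dicts, best first, with "score" (0 to 1); they miss things now and then, are a little off and sometimes report something else, mostly with a low value. They report only what shows in the picture. A call takes as long as a camera call. They do not tell look-alikes from the thing itself.
- bot.look_for(camera, thing): "extent" ([centre column, centre row, width, height] in pixels, round what is visible of it).
- bot.outline_of(camera, thing): "region" (384x512 bool, what is visible of it) and "extent" ([centre column, centre row, width, height] in pixels, round what is visible of it).
The state is a dict: "clock": time; "joint_pos": joint angles; "joint_vel": joint speeds; "tau": joint torques, N m; "eef_pos": TCP position; "tool_rot": TCP orientation; "ft_force": force on the tool from outside, world axes, zero at the start; "ft_torque": the same for the moment, N m; "grip_width": finger opening in m; "grasp_force": force on a finger pad.
Only numpy, scipy, OpenCV 4.12 (cv2) and the standard library are available. Lean on these libraries where they do the work, as an engineer would, in place of code of your own. Each camera call takes 0.05 s, during which the arm holds its last target. There are 200 camera calls.

## Working session

There is one attempt and no reset: what is moved stays moved. The work goes in short steps, Python scripts to look and compute and a tool call to move; the robot and the scene stay as the last step left them, time stands still between calls to the robot, and variables do not carry over. Pictures are saved under pics/ and viewed, at most 13 in all, crops included, and the job is handed in when it is done.

Besides the shell and the picture viewer there is one more tool, called after "Request:" as name(argument=value, ...) on one line, values as JSON. drive_tool: Moves the arm, as the interface text tells. Its arguments: {"type":"object","properties":{"rows":{"type":"array","items":{"type":"object","properties":{"dx":{"type":"number"},"dy":{"type":"number"},"dz":{"type":"number"},"wx":{"type":"number"},"wy":{"type":"number"},"wz":{"type":"number"},"hand":{"type":"number"}}}}},"required":["rows"]}

```bash
mkdir -p pics; cat > h.py <<'E'
import numpy as np, cv2
from scipy.spatial.transform import Rotation as R
from workcell import bot
def cam(name, obs=None):
    c=bot.get_calibration(name); f=192/np.tan(np.radians(c['vfov']/2))
    if 'mount' in c:
        o=obs or bot.get_obs(); T=np.eye(4); T[:3,:3]=R.from_quat(o['tool_rot']).as_matrix(); T[:3,3]=o['eef_pos']
        M=T@np.array(c['mount']); return c,f,M[:3,3],M[:3,:3]
    return c,f,np.array(c['origin']),np.array(c['rotation'])
def ray(name,u,v,obs=None):
    c,f,o,Rm=cam(name,obs); d=Rm@np.array([(u-c['cx'])/f,-(v-c['cy'])/f,-1]); return o,d
def atz(name,u,v,z,obs=None):
    o,d=ray(name,u,v,obs); return o+d*(z-o[2])/d[2]
def proj(name,p,obs=None):
    c,f,o,Rm=cam(name,obs); q=Rm.T@(np.array(p)-o); return c['cx']+f*q[0]/-q[2], c['cy']-f*q[1]/-q[2]
def save(img,fn): cv2.imwrite('pics/'+fn,img[:,:,::-1])
E
python3 - <<'E'
from h import *
for n in ['scene','top']:
    save(bot.camera(n),n+'0.png'); print(n,bot.get_calibration(n))
    for t in ['pad_a','deck','plunger','tray_green','tray_red','pad_a_grip','drop_bar','gusset_f','offcut_angle_c']:
        print(t,[(round(d['score'],2),np.round(d['extent']).astype(int).tolist()) for d in bot.look_for(n,t)[:4]])
print(bot.get_calibration('wrist')); print(bot.get_obs())
E
```

```text
scene {'vfov': 49.83454747368073, 'cx': 256.36361500411726, 'cy': 185.186822617315, 'origin': array([-0.25320594, -0.58019414,  0.94456169]), 'rotation': array([ 0.38754408, -0.19626092, -0.4286246 ,  0.79219454])}
pad_a [(0.95, [347, 260, 32, 30]), (0.9, [174, 180, 28, 26]), (0.42, [199, 187, 10, 9])]
deck [(0.85, [247, 192, 81, 78]), (0.31, [349, 259, 30, 29])]
plunger [(0.54, [209, 181, 10, 8])]
tray_green [(0.61, [145, 207, 53, 36])]
tray_red [(0.66, [291, 280, 59, 47])]
pad_a_grip [(0.6, [176, 181, 27, 23]), (0.41, [199, 186, 11, 10])]
drop_bar []
gusset_f []
offcut_angle_c []
top {'vfov': 57.0199793302496, 'cx': 260.51510482857896, 'cy': 196.11065685807185, 'origin': array([0.36864464, 0.02043556, 1.09211899]), 'rotation': array([-0.0763275 ,  0.08028521,  0.73086754, -0.6734694 ])}
pad_a [(0.81, [370, 206, 25, 30]), (0.62, [150, 220, 24, 22]), (0.58, [188, 206, 32, 24]), (0.28, [252, 199, 84, 87])]
deck [(0.61, [253, 199, 82, 86])]
plunger [(0.64, [214, 222, 17, 21])]
tray_green [(0.8, [152, 273, 51, 53]), (0.58, [200, 163, 26, 25])]
tray_red [(0.57, [344, 254, 54, 50])]
pad_a
[... 629 characters left out ...]
00e+00]])}
{'clock': 1.0, 'joint_pos': array([1.29997091e+00, 2.40582406e-01, 5.02622841e-03, 1.33519028e+00,
       1.29070281e-05, 1.57078203e+00]), 'joint_vel': array([ 0.00017051,  0.00165492, -0.00022979, -0.00107457,  0.00063898,
        0.00038506]), 'tau': array([ 7.39894494e-04, -3.72216010e+01,  2.52696365e+01,  1.12551639e-03,
        2.28885328e-04, -1.34148745e-06]), 'eef_pos': array([0.13376403, 0.48179147, 0.24232529]), 'tool_rot': array([ 1.34992166e-01,  9.90846665e-01,  2.55754229e-05, -3.02839567e-06]), 'ft_force': array([0.77004845, 0.26002549, 0.67237176]), 'ft_torque': array([ 0.00359502, -0.01383992,  0.00517345]), 'grasp_force': 0.0, 'grip_width': 0.08576720327186338}
```

```bash
python3 -c "
import cv2,numpy as np
a=cv2.imread('pics/scene0.png');b=cv2.imread('pics/top0.png')
cv2.imwrite('pics/b0.png',cv2.resize(b,(800,600),interpolation=cv2.INTER_CUBIC));cv2.imwrite('pics/a0.png',cv2.resize(a,(800,600),interpolation=cv2.INTER_CUBIC))"
```

```text
(no output)
```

View pics/b0.png

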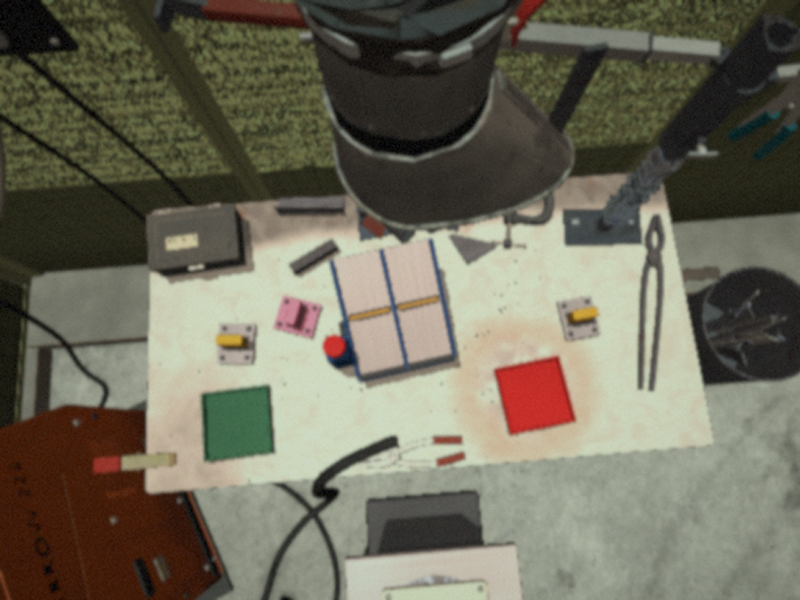

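View pics/a0.png

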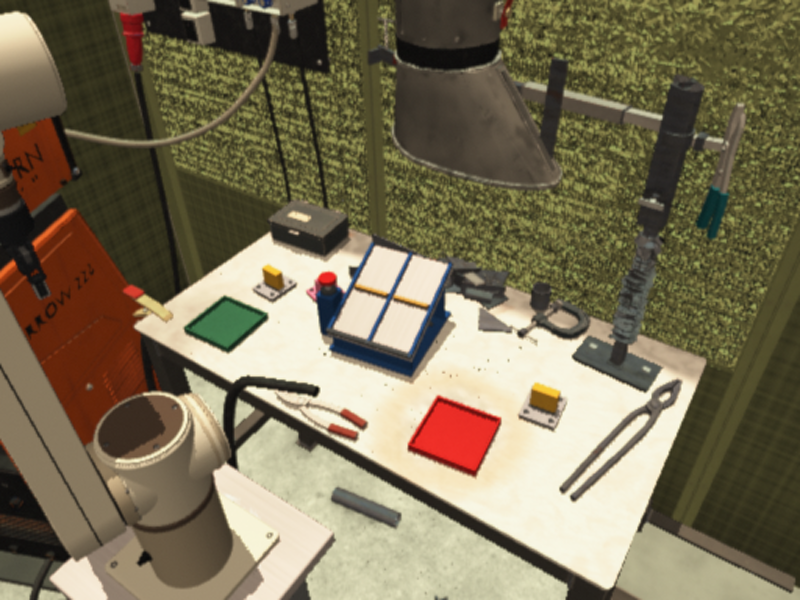

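```bash
python3 - <<'E'
import re
s=open('h.py').read()
s=s.replace("np.array(c['rotation'])","(R.from_quat(c['rotation']).as_matrix() if np.size(c['rotation'])==4 else np.array(c['rotation']))")
open('h.py','w').write(s)
E
python3 - <<'E'
from h import *
for n in ['top','scene']:
    im=cv2.imread(f'pics/{n}0.png'); hsv=cv2.cvtColor(im,cv2.COLOR_BGR2HSV)
    for nm,lo,hi in [('yellow',(20,150,120),(32,255,255)),('green',(60,90,50),(85,255,200)),('red',(0,190,150),(6,255,255)),('red2',(174,190,150),(180,255,255)),('blue',(105,90,40),(125,255,255)),('brass',(14,100,100),(24,255,255))]:
        m=cv2.inRange(hsv,lo,hi); N,l,st,c=cv2.connectedComponentsWithStats(m)
        for i in range(1,N):
            if st[i,4]>25:
                r=cv2.minAreaRect(np.argwhere(l==i)[:,::-1].astype(np.float32))
                P=[np.round(atz(n,*p,0)[:2],3).tolist() for p in cv2.boxPoints(r)]
                print(n,nm,st[i,4],c[i].round(1),'z0',atz(n,*c[i],0)[:2].round(3),'z.05',atz(n,*c[i],.05)[:2].round(3),'z.15',atz(n,*c[i],.15)[:2].round(3),P)
E
```

```text
top yellow 88 [373.7 200.8] z0 [ 0.57 -0.35] z.05 [ 0.561 -0.333] z.15 [ 0.543 -0.299] [[0.577, -0.326], [0.582, -0.375], [0.563, -0.375], [0.559, -0.326]]
top yellow 90 [146.7 217.5] z0 [0.576 0.365] z.05 [0.566 0.349] z.15 [0.547 0.317] [[0.585, 0.389], [0.582, 0.342], [0.566, 0.342], [0.57, 0.389]]
top green 1661 [151.5 270.5] z0 [0.412 0.352] z.05 [0.41  0.337] z.15 [0.406 0.306] [[0.469, 0.426], [0.476, 0.294], [0.356, 0.281], [0.349, 0.41]]
top red 101 [213.9 221.2] z0 [0.547 0.156] z.05 [0.538 0.149] z.15 [0.522 0.137] [[0.564, 0.17], [0.562, 0.139], [0.527, 0.141], [0.53, 0.172]]
top red 1606 [341.6 252.8] z0 [ 0.417 -0.228] z.05 [ 0.415 -0.217] z.15 [ 0.411 -0.194] [[0.47, -0.16], [0.489, -0.285], [0.366, -0.297], [0.348, -0.174]]
top blue 63 [284.7 198.6] z0 [ 0.6   -0.071] z.05 [ 0.59  -0.067] z.15 [ 0.568 -0.059] [[0.692, -0.06], [0.693, -0.064], [0.513, -0.082], [0.512, -0.079]]
top blue 153 [221.5 221.2] z0 [0.545 0.132] z.05 [0.536 0.127] z.15 [0.52  0.117] [[0.645, 0.188], [0.653, 0.139], [0.485, 0.111], [0.477, 0.158]]
top brass 78 [267.  193.5] z0 [ 0.621 -0.017] z.
[... 2277 characters left out ...]
.635 0.119] z.15 [0.536 0.041] [[0.672, 0.196], [0.685, 0.203], [0.696, 0.118], [0.684, 0.113]]
scene brass 201 [ 96.5 196.8] z0 [0.361 0.545] z.05 [0.328 0.485] z.15 [0.263 0.366] [[0.32, 0.558], [0.379, 0.62], [0.412, 0.528], [0.352, 0.471]]
scene brass 57 [262.4 192.5] z0 [0.699 0.054] z.05 [0.649 0.021] z.15 [ 0.548 -0.046] [[0.684, 0.092], [0.699, 0.099], [0.711, 0.015], [0.697, 0.009]]
scene brass 255 [348.2 253.9] z0 [ 0.594 -0.323] z.05 [ 0.549 -0.337] z.15 [ 0.459 -0.364] [[0.563, -0.3], [0.62, -0.289], [0.625, -0.347], [0.568, -0.355]]
scene brass 259 [101.1 280.2] z0 [0.119 0.23 ] z.05 [0.1   0.187] z.15 [0.06  0.102] [[0.056, 0.252], [0.187, 0.254], [0.176, 0.209], [0.049, 0.21]]
```

```bash
cat >> h.py <<'E'
def frame(yaw,tilt=0):
    """tool rotation: tool y = -(x of deck/pad yawed by yaw), tool z = -normal; tilt = slope rad, x uphill"""
    D=(R.from_euler('z',yaw)*R.from_euler('y',-tilt)).as_matrix()
    return np.stack([-D[:,1],-D[:,0],-D[:,2]],1)
def plan(p,Rt,p0=None,R0=None):
    o=bot.get_obs(); p0=o['eef_pos'] if p0 is None else p0; R0=R.from_quat(o['tool_rot']).as_matrix() if R0 is None else R0
    d=R0.T@(np.array(p)-p0)/.05; w=np.degrees(R.from_matrix(R0.T@Rt).as_rotvec())/5
    print('d',d.round(3),'w',w.round(3),'rows>=',max(np.linalg.norm(d),np.linalg.norm(w)*5/8.59).round(1))
def tri(a,b):
    (n1,u1,v1),(n2,u2,v2)=a,b
    o1,d1=ray(n1,u1,v1);o2,d2=ray(n2,u2,v2)
    A=np.stack([d1,-d2],1); s=np.linalg.lstsq(A,o2-o1,rcond=None)[0]
    return (o1+s[0]*d1+o2+s[1]*d2)/2, np.linalg.norm(o1+s[0]*d1-o2-s[1]*d2)
E
python3 - <<'E'
from h import *
print(tri(('top',236,200.5),('scene',236.7,185.1)),tri(('top',267,193.5),('scene',262.4,192.5)))
print(tri(('top',373.7,200.8),('scene',349.1,249.3)),tri(('top',146.7,217.5),('scene',173.6,172.5)))
plan([.568,.352,.2],frame(0))
E
```

```text
(array([0.58392302, 0.07736386, 0.10198794]), np.float64(0.0018464699777845615)) (array([ 0.59792841, -0.01338761,  0.10059416]), np.float64(0.0005595346898880776))
(array([ 0.56083165, -0.33269586,  0.05506992]), np.float64(0.002263727769057914)) (array([0.56374135, 0.34642961, 0.05924022]), np.float64(0.0014527413617986542))
d [-9.063 -0.178  0.846] w [ 1.0000e-03  0.0000e+00 -2.1103e+01] rows>= 12.3
```

Request:
drive_tool(rows=[{"dx": -9.06,"dy": -0.18,"dz": 0.85,"wz": -21.1,"hand": 60},{"dx": -9.06,"dy": -0.18,"dz": 0.85,"wz": -21.1,"hand": 60},{"dx": -9.06,"dy": -0.18,"dz": 0.85,"wz": -21.1,"hand": 60},{"dx": -9.06,"dy": -0.18,"dz": 0.85,"wz": -21.1,"hand": 60},{"dx": -9.06,"dy": -0.18,"dz": 0.85,"wz": -21.1,"hand": 60},{"dx": -9.06,"dy": -0.18,"dz": 0.85,"wz": -21.1,"hand": 60},{"dx": -9.06,"dy": -0.18,"dz": 0.85,"wz": -21.1,"hand": 60},{"dx": -9.06,"dy": -0.18,"dz": 0.85,"wz": -21.1,"hand": 60},{"dx": -9.06,"dy": -0.18,"dz": 0.85,"wz": -21.1,"hand": 60},{"dx": -9.06,"dy": -0.18,"dz": 0.85,"wz": -21.1,"hand": 60},{"dx": -9.06,"dy": -0.18,"dz": 0.85,"wz": -21.1,"hand": 60},{"dx": -9.06,"dy": -0.18,"dz": 0.85,"wz": -21.1,"hand": 60},{"dx": -9.06,"dy": -0.18,"dz": 0.85,"wz": -21.1,"hand": 60},{"dx": -9.06,"dy": -0.18,"dz": 0.85,"wz": -21.1,"hand": 60},{"dx": -9.06,"dy": -0.18,"dz": 0.85,"wz": -21.1,"hand": 60}])

```text
invalid input at $.rows[0]: expected keys dx, dy, dz, wx, wy, wz, hand
```

```bash
cat >> h.py <<'E'
def lug(fn):
    o=bot.get_obs(); im=bot.camera('wrist'); save(im,fn)
    hsv=cv2.cvtColor(im,cv2.COLOR_RGB2HSV); m=cv2.inRange(hsv,(20,140,60),(32,255,255))
    N,l,st,c=cv2.connectedComponentsWithStats(m)
    for i in range(1,N):
        if st[i,4]>150:
            P=np.argwhere(l==i)[:,::-1].astype(np.float32); r=cv2.boxPoints(cv2.minAreaRect(P))
            print('lug',st[i],c[i].round(1)); 
            W=np.array([atz('wrist',*p,.057,o) for p in r]); print(W[:,:2].round(4).tolist(), W.mean(0).round(4))
    print(o['clock'],o['eef_pos'],o['joint_pos'].round(2))
E
python3 - <<'E'
from h import *
lug('w1.png')
E
```

```text
1.0 [0.13376403 0.48179147 0.24232529] [1.3  0.24 0.01 1.34 0.   1.57]
```

View pics/w1.png

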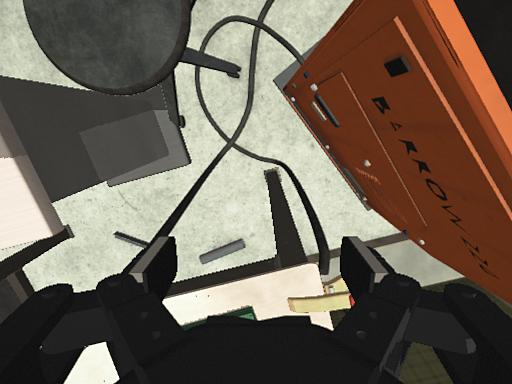

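The move was refused for lack of keys, and the wrist picture shows only the start view (fingers at about (155,265) and (360,265)). I'll resend it with all keys.

Request:
drive_tool(rows=[{"dx": -9.06,"dy": -0.18,"dz": 0.85,"wx": 0,"wy": 0,"wz": -21.1,"hand": 60},{"dx": -9.06,"dy": -0.18,"dz": 0.85,"wx": 0,"wy": 0,"wz": -21.1,"hand": 60},{"dx": -9.06,"dy": -0.18,"dz": 0.85,"wx": 0,"wy": 0,"wz": -21.1,"hand": 60},{"dx": -9.06,"dy": -0.18,"dz": 0.85,"wx": 0,"wy": 0,"wz": -21.1,"hand": 60},{"dx": -9.06,"dy": -0.18,"dz": 0.85,"wx": 0,"wy": 0,"wz": -21.1,"hand": 60},{"dx": -9.06,"dy": -0.18,"dz": 0.85,"wx": 0,"wy": 0,"wz": -21.1,"hand": 60},{"dx": -9.06,"dy": -0.18,"dz": 0.85,"wx": 0,"wy": 0,"wz": -21.1,"hand": 60},{"dx": -9.06,"dy": -0.18,"dz": 0.85,"wx": 0,"wy": 0,"wz": -21.1,"hand": 60},{"dx": -9.06,"dy": -0.18,"dz": 0.85,"wx": 0,"wy": 0,"wz": -21.1,"hand": 60},{"dx": -9.06,"dy": -0.18,"dz": 0.85,"wx": 0,"wy": 0,"wz": -21.1,"hand": 60},{"dx": -9.06,"dy": -0.18,"dz": 0.85,"wx": 0,"wy": 0,"wz": -21.1,"hand": 60},{"dx": -9.06,"dy": -0.18,"dz": 0.85,"wx": 0,"wy": 0,"wz": -21.1,"hand": 60},{"dx": -9.06,"dy": -0.18,"dz": 0.85,"wx": 0,"wy": 0,"wz": -21.1,"hand": 60},{"dx": -9.06,"dy": -0.18,"dz": 0.85,"wx": 0,"wy": 0,"wz": -21.1,"hand": 60},{"dx": -9.06,"dy": -0.18,"dz": 0.85,"wx": 0,"wy": 0,"wz": -21.1,"hand": 60}])

```text
clock: 2.55
eef_pos: [0.5678, 0.3519, 0.1997]
tool_rot: [-0.706, 0.708, 0.0, -0.0]
ft_force: [0.4, -0.4, 0.3]
grip_width: 0.0602
grasp_force: 0.0
```

```bash
python3 - <<'E'
from h import *
lug('w2.png'); print(proj('wrist',bot.get_obs()['eef_pos']))
E
```

```text
lug [250 163  19  44 640] [259.  183.9]
[[0.5758, 0.3729], [0.5711, 0.3269], [0.5558, 0.3284], [0.5598, 0.3746]] [0.5656 0.3507 0.057 ]
2.55 [0.56779691 0.35192772 0.19966163] [ 0.55  0.6   0.45  1.41 -0.   -1.01]
(np.float64(255.47012137134618), np.float64(249.5218683424963))
```

View pics/w2.png

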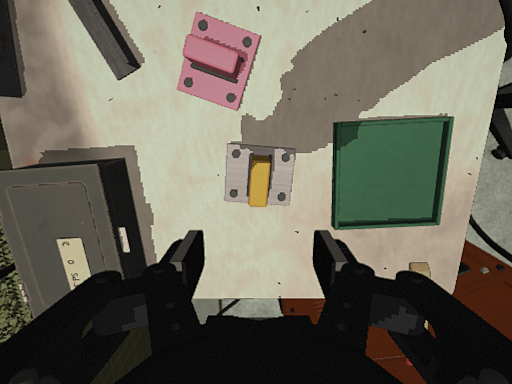

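The left pad's lug top is at (259,184), its plate spans corners (228,143)–(290,206), and the green tray is at about (390,172).

```bash
python3 - <<'E'
from h import *
W=np.array([atz('wrist',*p,.012) for p in [(228,143),(296,149),(290,206),(225,203)]]); print(W.round(4),W.mean(0))
for t,c in [('g',[(333,122),(453,117),(439,225),(334,228)])]:
    W=np.array([atz('wrist',*p,.017) for p in c]); print(W.round(4),W.mean(0))
yaw=np.radians(-5.5); p=[.5656,.3495,.032]; plan([p[0],p[1],.1],frame(yaw)); plan(p,frame(yaw))
E
```

```text
[[0.6009 0.3122 0.012 ]
 [0.522  0.3192 0.012 ]
 [0.527  0.3889 0.012 ]
 [0.6069 0.3848 0.012 ]] [0.5641923  0.35126823 0.012     ]
[[0.4825 0.2889 0.017 ]
 [0.3495 0.2838 0.017 ]
 [0.3427 0.4124 0.017 ]
 [0.4722 0.416  0.017 ]] [0.41172517 0.35027363 0.017     ]
d [0.05  0.043 1.995] w [ 1.000e-03 -1.000e-03  1.073e+00] rows>= 2.0
d [0.05  0.042 3.355] w [ 1.000e-03 -1.000e-03  1.073e+00] rows>= 3.4
```

Request:
drive_tool(rows=[{"dx": 0.02,"dy": 0.056,"dz": 1.0,"wx": 0,"wy": 0,"wz": 1.0,"hand": 60},{"dx": 0.02,"dy": 0.056,"dz": 2.0,"wx": 0,"wy": 0,"wz": 1.0,"hand": 60},{"dx": 0.02,"dy": 0.056,"dz": 2.9,"wx": 0,"wy": 0,"wz": 1.0,"hand": 60},{"dx": 0.02,"dy": 0.056,"dz": 3.35,"wx": 0,"wy": 0,"wz": 1.0,"hand": 60},{"dx": 0.02,"dy": 0.056,"dz": 3.35,"wx": 0,"wy": 0,"wz": 1.0,"hand": 60},{"dx": 0.02,"dy": 0.056,"dz": 3.35,"wx": 0,"wy": 0,"wz": 1.0,"hand": 10},{"dx": 0.02,"dy": 0.056,"dz": 3.35,"wx": 0,"wy": 0,"wz": 1.0,"hand": 10},{"dx": 0.02,"dy": 0.056,"dz": 3.35,"wx": 0,"wy": 0,"wz": 1.0,"hand": 10},{"dx": 0.02,"dy": 0.056,"dz": 3.35,"wx": 0,"wy": 0,"wz": 1.0,"hand": 10},{"dx": 0.02,"dy": 0.056,"dz": 3.35,"wx": 0,"wy": 0,"wz": 1.0,"hand": 10},{"dx": 0.02,"dy": 0.056,"dz": 3.35,"wx": 0,"wy": 0,"wz": 1.0,"hand": 10}])

```text
clock: 3.7
eef_pos: [0.5672, 0.352, 0.0353]
tool_rot: [-0.675, 0.737, -0.001, 0.003]
ft_force: [1.8, 0.2, 7.0]
grip_width: 0.019
grasp_force: 62.6
```

```bash
python3 - <<'E'
from h import *
print(bot.tip_extent)
p0=np.array([.565,.351,.0322]);R0=frame(np.radians(-5))
plan([.565,.351,.26],frame(np.radians(8.8)),p0,R0)
plan([.575,.13,.28],frame(np.radians(8.8)),p0,R0)
E
```

```text
0.011
d [ 0.     0.    -4.556] w [ 0.    0.   -2.76] rows>= 4.6
d [ 4.386 -0.584 -4.956] w [ 0.    0.   -2.76] rows>= 6.6
```

Request:
drive_tool(rows=[{"dx": 0,"dy": 0,"dz": -0.3,"wx": 0,"wy": 0,"wz": 0,"hand": 10},{"dx": 0,"dy": 0,"dz": -1.2,"wx": 0,"wy": 0,"wz": 0,"hand": 10},{"dx": 0,"dy": 0,"dz": -2.2,"wx": 0,"wy": 0,"wz": 0,"hand": 10},{"dx": 0,"dy": 0,"dz": -3.2,"wx": 0,"wy": 0,"wz": 0,"hand": 10},{"dx": 0.5,"dy": 0,"dz": -4.0,"wx": 0,"wy": 0,"wz": -0.5,"hand": 10},{"dx": 1.2,"dy": -0.2,"dz": -4.6,"wx": 0,"wy": 0,"wz": -1,"hand": 10},{"dx": 2,"dy": -0.3,"dz": -4.96,"wx": 0,"wy": 0,"wz": -2,"hand": 10},{"dx": 2.9,"dy": -0.45,"dz": -4.96,"wx": 0,"wy": 0,"wz": -2.76,"hand": 10},{"dx": 3.8,"dy": -0.58,"dz": -4.96,"wx": 0,"wy": 0,"wz": -2.76,"hand": 10},{"dx": 4.39,"dy": -0.58,"dz": -4.96,"wx": 0,"wy": 0,"wz": -2.76,"hand": 10},{"dx": 4.39,"dy": -0.58,"dz": -4.96,"wx": 0,"wy": 0,"wz": -2.76,"hand": 10},{"dx": 4.39,"dy": -0.58,"dz": -4.96,"wx": 0,"wy": 0,"wz": -2.76,"hand": 10}])

```text
clock: 4.9
eef_pos: [0.574, 0.1289, 0.2804]
tool_rot: [0.759, -0.652, -0.001, 0.0]
ft_force: [-0.2, 0.0, -4.2]
grip_width: 0.0194
grasp_force: 61.1
```

```bash
python3 - <<'E'
from h import *
save(bot.camera('wrist'),'w3.png'); o=bot.get_obs(); print(o['eef_pos'],o['tool_rot'],o['joint_pos'].round(2))
E
```

```text
[0.5741817  0.12983553 0.28029128] [ 7.59074043e-01 -6.51004006e-01 -5.77571911e-04  2.18408321e-04] [ 0.22  0.41  0.35  1.5   0.   -1.5 ]
```

View pics/w3.png

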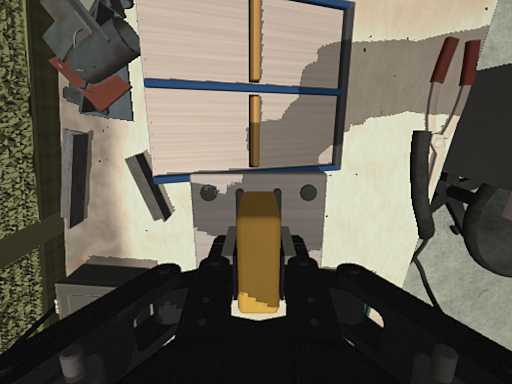

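The held pad's lug is at (258,245). The left lane's bar runs (255,97)–(254,166), the middle rail (146,84)–(345,92), and the left rail (154,181)–(338,169).

```bash
cat > deck.py <<'E'
from h import *
from scipy.optimize import least_squares
def T(v,p): 
    D=(R.from_euler('z',v[3])*R.from_euler('y',-np.radians(22))).as_matrix(); return np.array(v[:3])+D@np.array(p)
E
python3 - <<'E'
from deck import *
C=[((4,4,10),(255,96)),((4,88,10),(254,167)),((4,-4,10),(256,82)),((115,0,10),(145,84)),((115,96,10),(153,181)),((-115,96,10),(338,169)),((-115,0,10),(348,91))]
f=lambda v:np.concatenate([np.array(proj('wrist',T(v,np.array(a)/1000)))-b for a,b in C])
s=least_squares(f,[.59,.03,.09,.15]); print(s.x,np.degrees(s.x[3]),s.fun.reshape(-1,2).round(1).tolist())
for n,a,b in [('top',(236,200.5),(267,193.5)),('scene',(236.7,185.1),(262.4,192.5))]:
    print(n,proj(n,T(s.x,[.004,.046,.01])),a,proj(n,T(s.x,[.004,-.046,.01])),b)
np.save('deck.npy',s.x)
E
```

```text
[0.59017425 0.03257446 0.08746314 0.14457707] 8.283655641584996 [[0.6, -4.2], [1.2, 1.5], [-0.3, 1.9], [-0.4, -2.0], [1.2, 1.7], [0.3, 0.2], [-2.9, 1.5]]
top (np.float64(235.63462939180067), np.float64(201.17068717528778)) (236, 200.5) (np.float64(266.80668545297266), np.float64(194.16128044724607)) (267, 193.5)
scene (np.float64(236.78122691800667), np.float64(185.93040293160297)) (236.7, 185.1) (np.float64(262.181458063385), np.float64(193.19479952093428)) (262.4, 192.5)
```

```bash
python3 - <<'E'
from deck import *
v=np.load('deck.npy')
F=frame(v[3],np.radians(22))
for h in [.10,.045]:
    p=T(v,[.056,.046,.0353+h]); print(p); plan(p,F)
E
```

```text
[0.58477195 0.07827291 0.23388909]
d [ 1.052 -0.053  0.927] w [4.412 0.025 0.094] rows>= 2.6
[0.60516036 0.08124132 0.18289397]
d [ 1.056 -0.466  1.947] w [4.412 0.025 0.094] rows>= 2.6
```

Request:
drive_tool(rows=[{"dx": 0.35,"dy": 0,"dz": 0.2,"wx": 1.5,"wy": 0,"wz": 0.1,"hand": 10},{"dx": 0.7,"dy": 0,"dz": 0.5,"wx": 3,"wy": 0,"wz": 0.1,"hand": 10},{"dx": 1.05,"dy": -0.053,"dz": 0.93,"wx": 4.41,"wy": 0.025,"wz": 0.094,"hand": 10},{"dx": 1.05,"dy": -0.26,"dz": 1.44,"wx": 4.41,"wy": 0.025,"wz": 0.094,"hand": 10},{"dx": 1.056,"dy": -0.466,"dz": 1.947,"wx": 4.41,"wy": 0.025,"wz": 0.094,"hand": 10},{"dx": 1.056,"dy": -0.466,"dz": 1.947,"wx": 4.41,"wy": 0.025,"wz": 0.094,"hand": 10},{"dx": 1.056,"dy": -0.466,"dz": 1.947,"wx": 4.41,"wy": 0.025,"wz": 0.094,"hand": 10}])

```text
clock: 5.65
eef_pos: [0.605, 0.0823, 0.1822]
tool_rot: [0.743, -0.641, 0.124, -0.144]
ft_force: [-0.1, -0.8, -4.2]
grip_width: 0.0194
grasp_force: 61.1
```

```bash
cat >> deck.py <<'E'
def where(v):
    o=bot.get_obs(); D=(R.from_euler('z',v[3])*R.from_euler('y',-np.radians(22))).as_matrix()
    print('deck coords mm',(D.T@(o['eef_pos']-v[:3])*1000).round(1),'tilt err',np.degrees((R.from_matrix(frame(v[3],np.radians(22)).T)*R.from_quat(o['tool_rot'])).as_rotvec()).round(2),o['ft_force'],o['clock'],o['joint_pos'].round(2))
E
python3 - <<'E'
from deck import *
where(np.load('deck.npy'))
save(bot.camera('wrist'),'w4.png')
E
```

```text
deck coords mm [55.8 47.1 79.7] tilt err [-0.11 -0.04 -0.13] [-0.07725064 -0.75176469 -4.2143211 ] 5.65 [ 0.13  0.23 -0.25  0.71  0.01 -1.58]
```

View pics/w4.png

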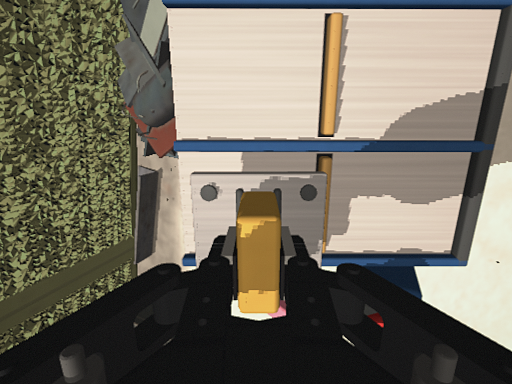

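The pad hangs parallel to the rails: bar at columns 321–341, middle rail rows 141–152, pad front edge row 172.

```bash
python3 - <<'E'
from deck import *
v=np.load('deck.npy')
for p in [(8,-4,10),(0,-4,10),(8,-88,10),(0,-88,10),(115,4,10),(115,-4,10),(-115,-96,10),(115,-88,0)]: print(p,np.round(proj('wrist',T(v,np.array(p)/1000)),1))
E
```

```text
(8, -4, 10) [324.2 141.3]
(0, -4, 10) [335.1 141.3]
(8, -88, 10) [332.8  10.3]
(0, -88, 10) [345.   10.4]
(115, 4, 10) [179.  151.9]
(115, -4, 10) [178.2 141. ]
(-115, -96, 10) [524.8  -3.4]
(115, -88, 0) [173.   15.5]
```

Request:
drive_tool(rows=[{"dx": 0.02,"dy": 0,"dz": 0.35,"wx": 0,"wy": 0,"wz": 0,"hand": 10},{"dx": 0.02,"dy": 0,"dz": 0.65,"wx": 0,"wy": 0,"wz": 0,"hand": 10},{"dx": 0.02,"dy": 0,"dz": 0.78,"wx": 0,"wy": 0,"wz": 0,"hand": 10},{"dx": 0.02,"dy": 0,"dz": 0.82,"wx": 0,"wy": 0,"wz": 0,"hand": 10},{"dx": 0.02,"dy": 0,"dz": 0.84,"wx": 0,"wy": 0,"wz": 0,"hand": 10},{"dx": 0.02,"dy": 0,"dz": 0.86,"wx": 0,"wy": 0,"wz": 0,"hand": 10}])

```text
clock: 6.3
eef_pos: [0.6214, 0.0828, 0.1465]
tool_rot: [0.743, -0.642, 0.126, -0.145]
ft_force: [-16.9, -3.6, 19.0]
grip_width: 0.0191
grasp_force: 65.0
```

```bash
python3 - <<'E'
from deck import *
where(np.load('deck.npy'))
E
```

```text
deck coords mm [57.5 45.2 40.5] tilt err [ 0.13 -0.02 -0.06] [-16.8515895   -3.61356529  18.98575208] 6.3 [ 0.13  0.29 -0.27  0.62  0.01 -1.59]
```

Request:
drive_tool(rows=[{"dx": 0,"dy": 0,"dz": -0.04,"wx": 0,"wy": 0,"wz": 0,"hand": 10},{"dx": 0,"dy": 0,"dz": -0.06,"wx": 0,"wy": 0,"wz": 0,"hand": 10},{"dx": 0,"dy": 0,"dz": -0.06,"wx": 0,"wy": 0,"wz": 0,"hand": 10}])

```text
clock: 6.6
eef_pos: [0.6214, 0.0825, 0.1469]
tool_rot: [0.742, -0.642, 0.126, -0.145]
ft_force: [-0.6, 0.4, -3.2]
grip_width: 0.0191
grasp_force: 61.3
```

```bash
python3 - <<'E'
from deck import *
where(np.load('deck.npy'))
E
```

```text
deck coords mm [57.6 44.9 40.8] tilt err [ 0.15  0.02 -0.04] [-0.60614562  0.37037957 -3.20541054] 6.6 [ 0.13  0.29 -0.27  0.62  0.01 -1.59]
```

```bash
python3 - <<'E'
from deck import *
v=np.load('deck.npy')
plan([.56,.05,.26],frame(v[3],np.radians(22)))
plan([.56,-.15,.24],frame(np.radians(6),0))
plan([.562,-.333,.2],frame(np.radians(6),0))
E
```

```text
d [ 0.466  0.36  -2.589] w [-0.029 -0.004  0.008] rows>= 2.7
d [ 4.424  1.047 -2.434] w [-4.429  0.082  0.458] rows>= 5.2
d [ 8.051  1.803 -1.876] w [-4.429  0.082  0.458] rows>= 8.5
```

Request:
drive_tool(rows=[{"dx": 0,"dy": 0,"dz": 0,"wx": 0,"wy": 0,"wz": 0,"hand": 50},{"dx": 0,"dy": 0,"dz": 0,"wx": 0,"wy": 0,"wz": 0,"hand": 50},{"dx": 0,"dy": 0,"dz": 0,"wx": 0,"wy": 0,"wz": 0,"hand": 50},{"dx": 0,"dy": 0,"dz": -0.3,"wx": 0,"wy": 0,"wz": 0,"hand": 50},{"dx": 0,"dy": 0,"dz": -1.0,"wx": 0,"wy": 0,"wz": 0,"hand": 60},{"dx": 0,"dy": 0,"dz": -1.9,"wx": 0,"wy": 0,"wz": 0,"hand": 60},{"dx": 0.47,"dy": 0.36,"dz": -2.5,"wx": 0,"wy": 0,"wz": 0,"hand": 60},{"dx": 1.4,"dy": 0.5,"dz": -2.55,"wx": -1,"wy": 0,"wz": 0.1,"hand": 60},{"dx": 2.3,"dy": 0.65,"dz": -2.5,"wx": -2,"wy": 0,"wz": 0.2,"hand": 60},{"dx": 3.2,"dy": 0.8,"dz": -2.45,"wx": -3,"wy": 0.05,"wz": 0.3,"hand": 60},{"dx": 4.1,"dy": 1.0,"dz": -2.4,"wx": -4,"wy": 0.08,"wz": 0.46,"hand": 60},{"dx": 5.0,"dy": 1.17,"dz": -2.3,"wx": -4.43,"wy": 0.08,"wz": 0.46,"hand": 60},{"dx": 5.9,"dy": 1.35,"dz": -2.2,"wx": -4.43,"wy": 0.08,"wz": 0.46,"hand": 60},{"dx": 6.8,"dy": 1.54,"dz": -2.07,"wx": -4.43,"wy": 0.08,"wz": 0.46,"hand": 60},{"dx": 7.6,"dy": 1.7,"dz": -1.93,"wx": -4.43,"wy": 0.08,"wz": 0.46,"hand": 60},{"dx": 8.05,"dy": 1.8,"dz": -1.88,"wx": -4.43,"wy": 0.08,"wz": 0.46,"hand": 60},{"dx": 8.05,"dy": 1.8,"dz": -1.88,"wx": -4.43,"wy": 0.08,"wz": 0.46,"hand": 60},{"dx": 8.05,"dy": 1.8,"dz": -1.88,"wx": -4.43,"wy": 0.08,"wz": 0.46,"hand": 60}])

```text
clock: 8.4
eef_pos: [0.5615, -0.3335, 0.1991]
tool_rot: [0.743, -0.67, -0.001, 0.0]
ft_force: [-0.8, 0.3, -0.1]
grip_width: 0.0602
grasp_force: 0.0
```

```bash
python3 - <<'E'
from h import *
lug('w5.png')
a=bot.camera('scene'); b=cv2.imread('pics/w5.png')[:,:,::-1]
c=cv2.resize(a[140:260,180:320],(560,480),interpolation=cv2.INTER_CUBIC)
x=np.zeros((600,800,3),np.uint8); x[:384//1,:400]=cv2.resize(b,(400,384)); x[:343,400:]=cv2.resize(c,(400,343)); save(x,'m5.png')
E
```

```text
lug [250 166  16  42 574] [257.3 187.8]
[[0.57, -0.3532], [0.5549, -0.3547], [0.5501, -0.3113], [0.5658, -0.3097]] [ 0.5602 -0.3322  0.057 ]
8.4 [ 0.56145329 -0.33354988  0.19913921] [-0.54  0.57  0.39  1.39 -0.   -2.21]
```

View pics/m5.png

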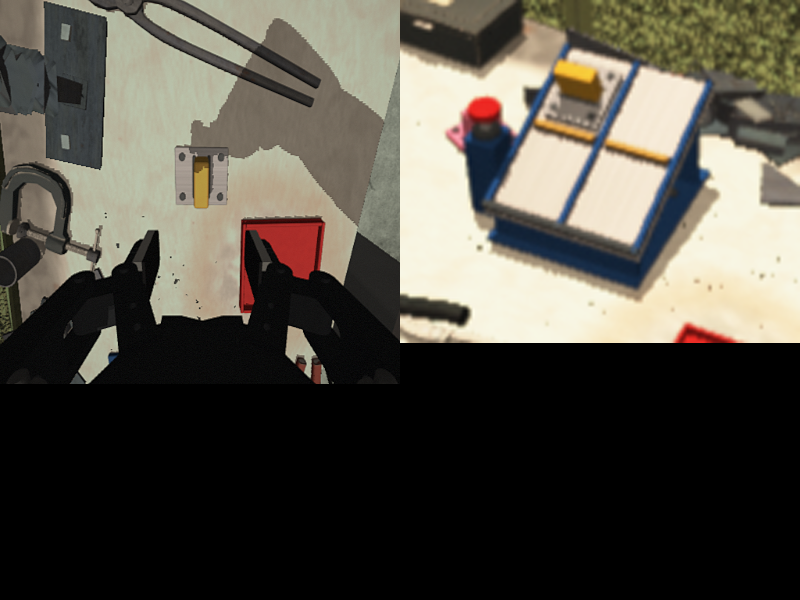

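The left pad lies flat above the bar. In the wrist view (shown at 0.78 scale) the right pad's lug is at (257,188) in full pixels, with the plate square to the tool.

Request:
drive_tool(rows=[{"dx": -0.03,"dy": 0.03,"dz": 1.0,"wx": 0,"wy": 0,"wz": 0.1,"hand": 60},{"dx": -0.03,"dy": 0.03,"dz": 2.0,"wx": 0,"wy": 0,"wz": 0.1,"hand": 60},{"dx": -0.03,"dy": 0.03,"dz": 2.9,"wx": 0,"wy": 0,"wz": 0.1,"hand": 60},{"dx": -0.03,"dy": 0.03,"dz": 3.3,"wx": 0,"wy": 0,"wz": 0.1,"hand": 60},{"dx": -0.03,"dy": 0.03,"dz": 3.3,"wx": 0,"wy": 0,"wz": 0.1,"hand": 60},{"dx": -0.03,"dy": 0.03,"dz": 3.3,"wx": 0,"wy": 0,"wz": 0.1,"hand": 10},{"dx": -0.03,"dy": 0.03,"dz": 3.3,"wx": 0,"wy": 0,"wz": 0.1,"hand": 10},{"dx": -0.03,"dy": 0.03,"dz": 3.3,"wx": 0,"wy": 0,"wz": 0.1,"hand": 10},{"dx": -0.03,"dy": 0.03,"dz": 3.3,"wx": 0,"wy": 0,"wz": 0.1,"hand": 10},{"dx": -0.03,"dy": 0.03,"dz": 3.3,"wx": 0,"wy": 0,"wz": 0.1,"hand": 10},{"dx": -0.03,"dy": 0.03,"dz": 3.3,"wx": 0,"wy": 0,"wz": 0.1,"hand": 10}])

```text
clock: 9.6
eef_pos: [0.5615, -0.3326, 0.0375]
tool_rot: [0.74, -0.672, 0.002, -0.0]
ft_force: [0.8, 1.0, 6.1]
grip_width: 0.0192
grasp_force: 60.1
```

```bash
python3 - <<'E'
from deck import *
v=np.load('deck.npy'); o=bot.get_obs(); print(o['eef_pos'])
p0=np.array([.56,-.332,.0341]);R0=R.from_quat(o['tool_rot']).as_matrix()
# deck contact: left grip at 40.3 for TCP-underside 35.3 => deck +5mm
F=frame(v[3],np.radians(22)); k=o['eef_pos'][2]-.0005
print('k',k)
plan([.56,-.332,.22],R0,p0,R0)
for h in [.11,.02]: p=T(v,[.055,-.046,.005+k+h]); print(p); plan(p,F,p0,R0)
E
```

```text
[ 0.56151436 -0.33258208  0.03751299]
k 0.0370129875952688
d [ 0.01  -0.011 -3.718] w [0. 0. 0.] rows>= 3.7
[ 0.59091377 -0.01380285  0.24901049]
d [-6.264 -1.238 -4.311] w [ 4.366 -0.137 -0.544] rows>= 7.7
[ 0.62427662 -0.00894546  0.16556394]
d [-6.301 -1.906 -2.64 ] w [ 4.366 -0.137 -0.544] rows>= 7.1
```

Request:
drive_tool(rows=[{"dx": 0,"dy": 0,"dz": -0.3,"wx": 0,"wy": 0,"wz": 0,"hand": 10},{"dx": 0,"dy": 0,"dz": -1.2,"wx": 0,"wy": 0,"wz": 0,"hand": 10},{"dx": 0,"dy": 0,"dz": -2.2,"wx": 0,"wy": 0,"wz": 0,"hand": 10},{"dx": -0.3,"dy": 0,"dz": -3.1,"wx": 0,"wy": 0,"wz": 0,"hand": 10},{"dx": -1,"dy": -0.2,"dz": -3.7,"wx": 0,"wy": 0,"wz": 0,"hand": 10},{"dx": -1.9,"dy": -0.4,"dz": -4.1,"wx": 0.5,"wy": 0,"wz": 0,"hand": 10},{"dx": -2.8,"dy": -0.6,"dz": -4.31,"wx": 1.3,"wy": 0,"wz": -0.2,"hand": 10},{"dx": -3.7,"dy": -0.8,"dz": -4.31,"wx": 2.3,"wy": -0.05,"wz": -0.3,"hand": 10},{"dx": -4.6,"dy": -0.95,"dz": -4.31,"wx": 3.3,"wy": -0.1,"wz": -0.4,"hand": 10},{"dx": -5.5,"dy": -1.1,"dz": -4.31,"wx": 4.366,"wy": -0.137,"wz": -0.544,"hand": 10},{"dx": -6.26,"dy": -1.24,"dz": -4.31,"wx": 4.366,"wy": -0.137,"wz": -0.544,"hand": 10},{"dx": -6.28,"dy": -1.5,"dz": -3.65,"wx": 4.366,"wy": -0.137,"wz": -0.544,"hand": 10},{"dx": -6.29,"dy": -1.75,"dz": -3.0,"wx": 4.366,"wy": -0.137,"wz": -0.544,"hand": 10},{"dx": -6.3,"dy": -1.906,"dz": -2.64,"wx": 4.366,"wy": -0.137,"wz": -0.544,"hand": 10},{"dx": -6.3,"dy": -1.906,"dz": -2.64,"wx": 4.366,"wy": -0.137,"wz": -0.544,"hand": 10},{"dx": -6.3,"dy": -1.906,"dz": -2.64,"wx": 4.366,"wy": -0.137,"wz": -0.544,"hand": 10}])

```text
clock: 11.2
eef_pos: [0.6238, -0.0092, 0.166]
tool_rot: [0.743, -0.643, 0.122, -0.143]
ft_force: [-0.6, -0.6, -2.7]
grip_width: 0.0191
grasp_force: 59.9
```

```bash
python3 - <<'E'
from deck import *
where(np.load('deck.npy'))
E
```

```text
deck coords mm [ 54.7 -46.2  62.6] tilt err [-0.37 -0.16  0.09] [-0.64031886 -0.62102865 -2.70155154] 11.2 [-0.05  0.28 -0.23  0.69  0.07 -1.75]
```

Request:
drive_tool(rows=[{"dx": 0,"dy": -0.02,"dz": 0.2,"wx": 0.07,"wy": 0.03,"wz": 0,"hand": 10},{"dx": 0,"dy": -0.02,"dz": 0.33,"wx": 0.07,"wy": 0.03,"wz": 0,"hand": 10},{"dx": 0,"dy": -0.02,"dz": 0.37,"wx": 0.07,"wy": 0.03,"wz": 0,"hand": 10},{"dx": 0,"dy": -0.02,"dz": 0.39,"wx": 0.07,"wy": 0.03,"wz": 0,"hand": 10},{"dx": 0,"dy": -0.02,"dz": 0.41,"wx": 0.07,"wy": 0.03,"wz": 0,"hand": 10},{"dx": 0,"dy": -0.02,"dz": 0.41,"wx": 0.07,"wy": 0.03,"wz": 0,"hand": 10}])

```text
clock: 11.8
eef_pos: [0.6334, -0.008, 0.1486]
tool_rot: [0.742, -0.643, 0.126, -0.145]
ft_force: [-2.5, -0.2, 0.9]
grip_width: 0.0195
grasp_force: 60.6
```

```bash
python3 - <<'E'
from deck import *
where(np.load('deck.npy'))
E
```

```text
deck coords mm [ 57.1 -46.4  42.9] tilt err [0.17 0.03 0.08] [-2.48595665 -0.18188743  0.90457272] 11.8 [-0.05  0.31 -0.24  0.64  0.07 -1.75]
```

```bash
python3 - <<'E'
from deck import *
v=np.load('deck.npy'); F=frame(v[3],0)
plan([.56,-.01,.27],F);plan([.522,.138,.22],F);plan([.522,.138,.175],F)
E
```

```text
d [-0.17   0.435 -2.799] w [-4.434e+00 -3.000e-03 -1.700e-02] rows>= 2.8
d [-3.208  1.118 -1.997] w [-4.434e+00 -3.000e-03 -1.700e-02] rows>= 3.9
d [-3.208  1.458 -1.163] w [-4.434e+00 -3.000e-03 -1.700e-02] rows>= 3.7
```

Request:
drive_tool(rows=[{"dx": 0,"dy": 0,"dz": 0,"wx": 0,"wy": 0,"wz": 0,"hand": 50},{"dx": 0,"dy": 0,"dz": 0,"wx": 0,"wy": 0,"wz": 0,"hand": 50},{"dx": 0,"dy": 0,"dz": 0,"wx": 0,"wy": 0,"wz": 0,"hand": 50},{"dx": 0,"dy": 0,"dz": -0.3,"wx": 0,"wy": 0,"wz": 0,"hand": 50},{"dx": 0,"dy": 0,"dz": -1.1,"wx": 0,"wy": 0,"wz": 0,"hand": 50},{"dx": 0,"dy": 0,"dz": -2.0,"wx": 0,"wy": 0,"wz": 0,"hand": 0},{"dx": -0.17,"dy": 0.43,"dz": -2.8,"wx": -1,"wy": 0,"wz": 0,"hand": 0},{"dx": -0.9,"dy": 0.6,"dz": -2.7,"wx": -2.4,"wy": 0,"wz": 0,"hand": 0},{"dx": -1.7,"dy": 0.8,"dz": -2.4,"wx": -3.5,"wy": 0,"wz": 0,"hand": 0},{"dx": -2.5,"dy": 1.0,"dz": -2.2,"wx": -4.43,"wy": 0,"wz": 0,"hand": 0},{"dx": -3.2,"dy": 1.12,"dz": -2.0,"wx": -4.43,"wy": 0,"wz": 0,"hand": 0},{"dx": -3.21,"dy": 1.46,"dz": -1.16,"wx": -4.43,"wy": 0,"wz": 0,"hand": 0},{"dx": -3.21,"dy": 1.46,"dz": -1.16,"wx": -4.43,"wy": 0,"wz": 0,"hand": 0},{"dx": -3.21,"dy": 1.46,"dz": -1.16,"wx": -4.43,"wy": 0,"wz": 0,"hand": 0}])

```text
clock: 13.2
eef_pos: [0.5212, 0.1381, 0.174]
tool_rot: [0.756, -0.655, -0.001, 0.001]
ft_force: [0.5, -0.9, 1.4]
grip_width: 0.0
grasp_force: 0.0
```

```bash
python3 - <<'E'
from deck import *
print(bot.get_obs()['grip_width'],bot.get_obs()['joint_pos'].round(2))
a=bot.camera('scene'); b=bot.camera('wrist')
c=cv2.resize(a[140:260,180:320],(400,343),interpolation=cv2.INTER_CUBIC)
x=np.zeros((400,800,3),np.uint8); x[:384,:400]=cv2.resize(b,(400,384)); x[:343,400:]=c; save(x,'m6.png')
E
```

```text
2.391971279300308e-05 [ 0.26  0.36 -0.01  1.2   0.   -1.46]
```

View pics/m6.png

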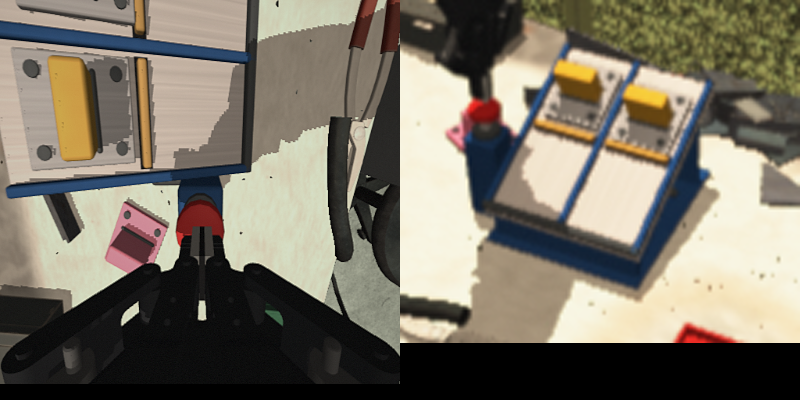

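Both pads lie flat above the bar, with lugs at (575,80) and (650,105) in the scene crop. The closed fingers are centred over the red head, so I press now.

Request:
drive_tool(rows=[{"dx": 0,"dy": 0,"dz": 0.15,"wx": 0,"wy": 0,"wz": 0,"hand": 0},{"dx": 0,"dy": 0,"dz": 0.3,"wx": 0,"wy": 0,"wz": 0,"hand": 0},{"dx": 0,"dy": 0,"dz": 0.45,"wx": 0,"wy": 0,"wz": 0,"hand": 0},{"dx": 0,"dy": 0,"dz": 0.6,"wx": 0,"wy": 0,"wz": 0,"hand": 0},{"dx": 0,"dy": 0,"dz": 0.7,"wx": 0,"wy": 0,"wz": 0,"hand": 0},{"dx": 0,"dy": 0,"dz": 0.74,"wx": 0,"wy": 0,"wz": 0,"hand": 0},{"dx": 0,"dy": 0,"dz": 0.74,"wx": 0,"wy": 0,"wz": 0,"hand": 0},{"dx": 0,"dy": 0,"dz": 0.74,"wx": 0,"wy": 0,"wz": 0,"hand": 0}])

```text
clock: 14.1
eef_pos: [0.5232, 0.138, 0.1428]
tool_rot: [0.756, -0.655, 0.002, -0.003]
ft_force: [-7.8, -4.2, 30.3]
grip_width: 0.0001
grasp_force: 15.0
```

Request:
drive_tool(rows=[{"dx": 0,"dy": 0,"dz": -0.02,"wx": 0,"wy": 0,"wz": 0,"hand": 0},{"dx": 0,"dy": 0,"dz": -0.02,"wx": 0,"wy": 0,"wz": 0,"hand": 0},{"dx": 0,"dy": 0,"dz": -0.02,"wx": 0,"wy": 0,"wz": 0,"hand": 0},{"dx": 0,"dy": 0,"dz": -0.02,"wx": 0,"wy": 0,"wz": 0,"hand": 0},{"dx": 0,"dy": 0,"dz": -0.02,"wx": 0,"wy": 0,"wz": 0,"hand": 0},{"dx": 0,"dy": 0,"dz": -0.02,"wx": 0,"wy": 0,"wz": 0,"hand": 0},{"dx": 0,"dy": 0,"dz": -0.02,"wx": 0,"wy": 0,"wz": 0,"hand": 0},{"dx": 0,"dy": 0,"dz": -0.02,"wx": 0,"wy": 0,"wz": 0,"hand": 0}])

```text
clock: 14.9
eef_pos: [0.5231, 0.138, 0.1429]
tool_rot: [0.756, -0.655, 0.002, -0.002]
ft_force: [-6.2, -3.2, 24.8]
grip_width: 0.0001
grasp_force: 12.5
```

```bash
python3 - <<'E'
from deck import *
a=bot.camera('scene'); b=bot.camera('wrist')
c=cv2.resize(a[140:260,180:320],(400,343),interpolation=cv2.INTER_CUBIC)
x=np.zeros((400,800,3),np.uint8); x[:384,:400]=cv2.resize(b,(400,384)); x[:343,400:]=c; save(x,'m7.png')
E
```

```text
(no output)
```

View pics/m7.png

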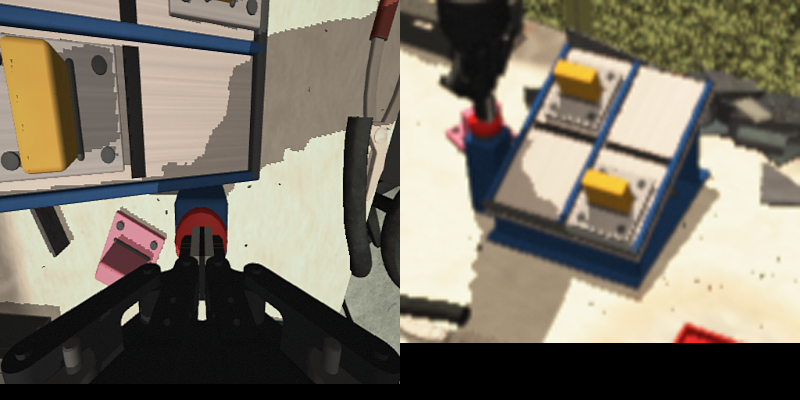

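The bar is down: the right pad slid to the foot (lug at (605,190) in the scene crop), and the left pad stayed (lug at (578,80)). Left goes to green, right to red.

```bash
python3 - <<'E'
from deck import *
v=np.load('deck.npy'); F=frame(v[3],np.radians(22))
plan([.523,.138,.24],frame(v[3]))
for h in [.11,.06,.0425]: plan(T(v,[.0565,.045,h]),F)
E
```

```text
d [-1.000e-03 -9.000e-03 -1.943e+00] w [-0.063  0.004 -0.023] rows>= 1.9
d [ 1.377 -1.258 -1.349] w [ 4.337e+00 -1.000e-03 -2.300e-02] rows>= 2.5
d [ 1.376 -1.628 -0.42 ] w [ 4.337e+00 -1.000e-03 -2.300e-02] rows>= 2.5
d [ 1.376 -1.757 -0.094] w [ 4.337e+00 -1.000e-03 -2.300e-02] rows>= 2.5
```

Request:
drive_tool(rows=[{"dx": 0,"dy": 0,"dz": -0.3,"wx": 0,"wy": 0,"wz": 0,"hand": 0},{"dx": 0,"dy": 0,"dz": -0.8,"wx": 0,"wy": 0,"wz": 0,"hand": 0},{"dx": 0,"dy": 0,"dz": -1.6,"wx": 0,"wy": 0,"wz": 0,"hand": 60},{"dx": 0.2,"dy": -0.2,"dz": -2.3,"wx": 0.5,"wy": 0,"wz": 0,"hand": 60},{"dx": 0.7,"dy": -0.7,"dz": -2.5,"wx": 2,"wy": 0,"wz": 0,"hand": 60},{"dx": 1.2,"dy": -1.2,"dz": -2.0,"wx": 3.5,"wy": 0,"wz": 0,"hand": 60},{"dx": 1.38,"dy": -1.3,"dz": -1.45,"wx": 4.4,"wy": 0,"wz": 0,"hand": 60},{"dx": 1.38,"dy": -1.67,"dz": -0.52,"wx": 4.4,"wy": 0,"wz": 0,"hand": 60},{"dx": 1.38,"dy": -1.67,"dz": -0.52,"wx": 4.4,"wy": 0,"wz": 0,"hand": 60},{"dx": 1.38,"dy": -1.67,"dz": -0.52,"wx": 4.4,"wy": 0,"wz": 0,"hand": 60}])

```text
clock: 16.0
eef_pos: [0.6132, 0.0816, 0.1625]
tool_rot: [0.742, -0.643, 0.123, -0.143]
ft_force: [1.0, 0.7, 0.6]
grip_width: 0.0602
grasp_force: 0.0
```

```bash
python3 - <<'E'
from deck import *
where(np.load('deck.npy'))
save(bot.camera('wrist'),'w8.png')
E
```

```text
deck coords mm [55.8 45.2 58.4] tilt err [-0.27 -0.01  0.09] [1.00339371 0.74310635 0.61172474] 16.0 [ 0.13  0.27 -0.26  0.67  0.01 -1.58]
```

View pics/w8.png

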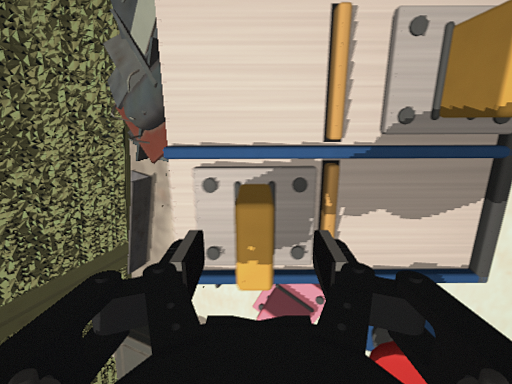

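The lug (column 255) is centred between the fingers (columns 190–325), and the bar is up again.

Request:
drive_tool(rows=[{"dx": 0,"dy": -0.02,"dz": 0.2,"wx": 0.05,"wy": 0,"wz": 0,"hand": 60},{"dx": 0,"dy": -0.02,"dz": 0.31,"wx": 0.05,"wy": 0,"wz": 0,"hand": 60},{"dx": 0,"dy": -0.02,"dz": 0.31,"wx": 0.05,"wy": 0,"wz": 0,"hand": 60},{"dx": 0,"dy": -0.02,"dz": 0.31,"wx": 0.05,"wy": 0,"wz": 0,"hand": 10},{"dx": 0,"dy": -0.02,"dz": 0.31,"wx": 0.05,"wy": 0,"wz": 0,"hand": 10},{"dx": 0,"dy": -0.02,"dz": 0.31,"wx": 0.05,"wy": 0,"wz": 0,"hand": 10},{"dx": 0,"dy": -0.02,"dz": 0.31,"wx": 0.05,"wy": 0,"wz": 0,"hand": 10},{"dx": 0,"dy": -0.02,"dz": 0.31,"wx": 0.05,"wy": 0,"wz": 0,"hand": 10},{"dx": 0,"dy": -0.02,"dz": 0.31,"wx": 0.05,"wy": 0,"wz": 0,"hand": 10}])

```text
clock: 16.95
eef_pos: [0.6205, 0.0829, 0.1504]
tool_rot: [0.742, -0.642, 0.126, -0.146]
ft_force: [-4.0, -0.4, 5.0]
grip_width: 0.0188
grasp_force: 60.4
```

```bash
python3 - <<'E'
from deck import *
v=np.load('deck.npy'); where(v)
p0=T(v,[.0568,.0452,.0429]); F=frame(v[3],np.radians(22))
o=bot.get_obs()
# contact height on deck ~5mm => pad grip offset k
D=F; k=(-F[:,2]@(o['eef_pos']-v[:3]))-.005; print('k',k)
G=frame(np.radians(-3))   # tray yaw: pad x vs tray side
plan(T(v,[.0568,.0452,.15]),F,p0,F)
for z in [.26,.1,.005+k+.006]: plan([.412,.350,z],G,p0,F)
E
```

```text
deck coords mm [58.1 45.4 44.4] tilt err [ 0.2  -0.01  0.08] [-4.0285187  -0.41156537  4.95078612] 16.95 [ 0.13  0.29 -0.27  0.63  0.01 -1.58]
k 0.039430114595732785
d [-0.     0.    -2.142] w [0. 0. 0.] rows>= 2.1
d [-5.892  2.265 -3.32 ] w [-4.386  0.433  2.229] rows>= 7.1
d [-5.892  3.464 -0.353] w [-4.386  0.433  2.229] rows>= 6.8
d [-5.892  3.835  0.566] w [-4.386  0.433  2.229] rows>= 7.1
```

Request:
drive_tool(rows=[{"dx": 0,"dy": 0,"dz": -0.3,"wx": 0,"wy": 0,"wz": 0,"hand": 10},{"dx": 0,"dy": 0,"dz": -1.1,"wx": 0,"wy": 0,"wz": 0,"hand": 10},{"dx": 0,"dy": 0.0,"dz": -2.0,"wx": 0,"wy": 0,"wz": 0,"hand": 10},{"dx": -0.3,"dy": 0.1,"dz": -2.8,"wx": -0.5,"wy": 0,"wz": 0.2,"hand": 10},{"dx": -1.0,"dy": 0.3,"dz": -3.2,"wx": -1.5,"wy": 0.1,"wz": 0.6,"hand": 10},{"dx": -1.9,"dy": 0.6,"dz": -3.32,"wx": -2.5,"wy": 0.2,"wz": 1.0,"hand": 10},{"dx": -2.8,"dy": 0.95,"dz": -3.32,"wx": -3.5,"wy": 0.3,"wz": 1.5,"hand": 10},{"dx": -3.7,"dy": 1.35,"dz": -3.32,"wx": -4.386,"wy": 0.433,"wz": 2.2,"hand": 10},{"dx": -4.6,"dy": 1.7,"dz": -3.32,"wx": -4.386,"wy": 0.433,"wz": 2.23,"hand": 10},{"dx": -5.4,"dy": 2.1,"dz": -3.32,"wx": -4.386,"wy": 0.433,"wz": 2.23,"hand": 10},{"dx": -5.89,"dy": 2.5,"dz": -2.7,"wx": -4.386,"wy": 0.433,"wz": 2.23,"hand": 10},{"dx": -5.89,"dy": 2.85,"dz": -1.85,"wx": -4.386,"wy": 0.433,"wz": 2.23,"hand": 10},{"dx": -5.89,"dy": 3.2,"dz": -1.0,"wx": -4.386,"wy": 0.433,"wz": 2.23,"hand": 10},{"dx": -5.89,"dy": 3.46,"dz": -0.35,"wx": -4.386,"wy": 0.433,"wz": 2.23,"hand": 10},{"dx": -5.89,"dy": 3.46,"dz": -0.35,"wx": -4.386,"wy": 0.433,"wz": 2.23,"hand": 10},{"dx": -5.89,"dy": 3.46,"dz": -0.35,"wx": -4.386,"wy": 0.433,"wz": 2.23,"hand": 10}])

```text
clock: 18.55
eef_pos: [0.4131, 0.3501, 0.1003]
tool_rot: [-0.688, 0.726, -0.001, 0.0]
ft_force: [0.6, -0.1, -3.6]
grip_width: 0.0188
grasp_force: 60.0
```

```bash
python3 - <<'E'
from h import *
o=bot.get_obs(); G=frame(np.radians(-3)); print(o['ft_force'],o['grip_width'],o['joint_pos'].round(2))
for z in [.054,.045]: plan([.412,.35,z],G)
# tray check with wrist picture
b=bot.camera('wrist'); m=cv2.inRange(cv2.cvtColor(b,cv2.COLOR_RGB2HSV),(60,90,30),(85,255,200))
P=np.argwhere(m)[:,::-1]; h=cv2.convexHull(P.astype(np.int32))[:,0]; W=np.array([atz('wrist',*p,.017,o)[:2] for p in h]); print(W.min(0),W.max(0))
E
```

```text
[ 0.5966572  -0.06100146 -3.62566128] 0.018784328971639 [ 0.7   0.42 -0.12  1.02 -0.   -0.81]
d [0.004 0.024 0.926] w [-0.014 -0.006 -0.017] rows>= 0.9
d [0.004 0.024 1.106] w [-0.014 -0.006 -0.017] rows>= 1.1
[0.34446533 0.28400084] [0.47769897 0.41249848]
```

Request:
drive_tool(rows=[{"dx": 0,"dy": 0.03,"dz": 0.5,"wx": 0,"wy": 0,"wz": 0,"hand": 10},{"dx": 0,"dy": 0.03,"dz": 0.9,"wx": 0,"wy": 0,"wz": 0,"hand": 10},{"dx": 0,"dy": 0.03,"dz": 1.04,"wx": 0,"wy": 0,"wz": 0,"hand": 10},{"dx": 0,"dy": 0.03,"dz": 1.07,"wx": 0,"wy": 0,"wz": 0,"hand": 10},{"dx": 0,"dy": 0.03,"dz": 1.1,"wx": 0,"wy": 0,"wz": 0,"hand": 10},{"dx": 0,"dy": 0.03,"dz": 1.12,"wx": 0,"wy": 0,"wz": 0,"hand": 10},{"dx": 0,"dy": 0.03,"dz": 1.12,"wx": 0,"wy": 0,"wz": 0,"hand": 10}])

```text
clock: 19.3
eef_pos: [0.4128, 0.3511, 0.0459]
tool_rot: [-0.688, 0.726, -0.001, 0.002]
ft_force: [0.5, 1.0, -4.6]
grip_width: 0.0189
grasp_force: 60.0
```

Request:
drive_tool(rows=[{"dx": 0,"dy": 0,"dz": 0.02,"wx": 0,"wy": 0,"wz": 0,"hand": 10},{"dx": 0,"dy": 0,"dz": 0.04,"wx": 0,"wy": 0,"wz": 0,"hand": 10},{"dx": 0,"dy": 0,"dz": 0.04,"wx": 0,"wy": 0,"wz": 0,"hand": 10}])

```text
clock: 19.6
eef_pos: [0.4126, 0.3511, 0.0441]
tool_rot: [-0.688, 0.726, -0.001, 0.002]
ft_force: [-1.9, -0.9, 4.3]
grip_width: 0.0191
grasp_force: 61.2
```

```bash
python3 - <<'E'
from deck import *
v=np.load('deck.npy'); F=frame(v[3],np.radians(22)); p0=np.array([.4126,.3505,.0425]); G=frame(np.radians(-3))
print(T(v,[-.065,-.046,.12])); 
for h in [.13,.07]: plan(T(v,[-.065,-.046,h]),F,p0,G)
E
```

```text
[ 0.49267967 -0.02810504  0.17437577]
d [ 7.493 -1.922 -2.823] w [ 4.386 -0.433 -2.229] rows>= 8.2
d [ 7.405 -2.363 -1.71 ] w [ 4.386 -0.433 -2.229] rows>= 8.0
```

Request:
drive_tool(rows=[{"dx": 0,"dy": 0,"dz": 0,"wx": 0,"wy": 0,"wz": 0,"hand": 50},{"dx": 0,"dy": 0,"dz": 0,"wx": 0,"wy": 0,"wz": 0,"hand": 50},{"dx": 0,"dy": 0,"dz": 0,"wx": 0,"wy": 0,"wz": 0,"hand": 50},{"dx": 0,"dy": 0,"dz": -0.3,"wx": 0,"wy": 0,"wz": 0,"hand": 50},{"dx": 0,"dy": 0,"dz": -1.2,"wx": 0,"wy": 0,"wz": 0,"hand": 50},{"dx": 0,"dy": 0,"dz": -2.1,"wx": 0,"wy": 0,"wz": 0,"hand": 60},{"dx": 0,"dy": 0,"dz": -3.0,"wx": 0,"wy": 0,"wz": 0,"hand": 60},{"dx": 0.5,"dy": -0.2,"dz": -3.8,"wx": 0.3,"wy": 0,"wz": -0.2,"hand": 60},{"dx": 1.3,"dy": -0.4,"dz": -4.2,"wx": 0.8,"wy": -0.05,"wz": -0.5,"hand": 60},{"dx": 2.2,"dy": -0.6,"dz": -4.3,"wx": 1.3,"wy": -0.1,"wz": -0.8,"hand": 60},{"dx": 3.1,"dy": -0.8,"dz": -4.3,"wx": 1.8,"wy": -0.15,"wz": -1.1,"hand": 60},{"dx": 4.0,"dy": -1.0,"dz": -4.3,"wx": 2.3,"wy": -0.2,"wz": -1.4,"hand": 60},{"dx": 4.9,"dy": -1.2,"dz": -4.2,"wx": 2.9,"wy": -0.25,"wz": -1.7,"hand": 60},{"dx": 5.8,"dy": -1.45,"dz": -4.0,"wx": 3.5,"wy": -0.3,"wz": -2.0,"hand": 60},{"dx": 6.7,"dy": -1.7,"dz": -3.5,"wx": 4.386,"wy": -0.433,"wz": -2.23,"hand": 60},{"dx": 7.49,"dy": -1.92,"dz": -2.82,"wx": 4.386,"wy": -0.433,"wz": -2.23,"hand": 60},{"dx": 7.43,"dy": -2.24,"dz": -2.0,"wx": 4.386,"wy": -0.433,"wz": -2.23,"hand": 60},{"dx": 7.405,"dy": -2.363,"dz": -1.71,"wx": 4.386,"wy": -0.433,"wz": -2.23,"hand": 60},{"dx": 7.405,"dy": -2.363,"dz": -1.71,"wx": 4.386,"wy": -0.433,"wz": -2.23,"hand": 60},{"dx": 7.405,"dy": -2.363,"dz": -1.71,"wx": 4.386,"wy": -0.433,"wz": -2.23,"hand": 60}])

```text
clock: 21.6
eef_pos: [0.51, -0.0254, 0.1286]
tool_rot: [0.742, -0.642, 0.126, -0.146]
ft_force: [-0.2, -0.1, 0.5]
grip_width: 0.0601
grasp_force: 0.0
```

```bash
python3 - <<'E'
from deck import *
v=np.load('deck.npy'); where(v)
D=(R.from_euler('z',v[3])*R.from_euler('y',-np.radians(22))).as_matrix()
o=bot.get_obs(); im=bot.camera('wrist')
m=cv2.inRange(cv2.cvtColor(im,cv2.COLOR_RGB2HSV),(20,140,60),(32,255,255)); N,l,st,c=cv2.connectedComponentsWithStats(m)
for i in range(1,N):
    if st[i,4]>300:
        q=[]
        for p in cv2.boxPoints(cv2.minAreaRect(np.argwhere(l==i)[:,::-1].astype(np.float32))):
            a,d=ray('wrist',*p,o); a=D.T@(a-v[:3]); d=D.T@d; q.append((a+d*(.062-a[2])/d[2])*1000)
        print(st[i],np.round(q,1).tolist(),np.mean(q,0).round(1))
g=bot.camera('top'); save(g,'t8.png')
x=np.zeros((384,800,3),np.uint8); x[:,:400]=cv2.resize(im,(400,384)); x[:300,400:]=cv2.resize(g[150:300,110:310],(400,300)); save(x,'m8.png')
E
```

```text
deck coords mm [-65.9 -45.9  71. ] tilt err [ 0.17 -0.01  0.07] [-0.16013052 -0.12027043  0.5428355 ] 21.6 [-0.1   0.11 -0.56  0.52  0.09 -1.8 ]
```

View pics/m8.png

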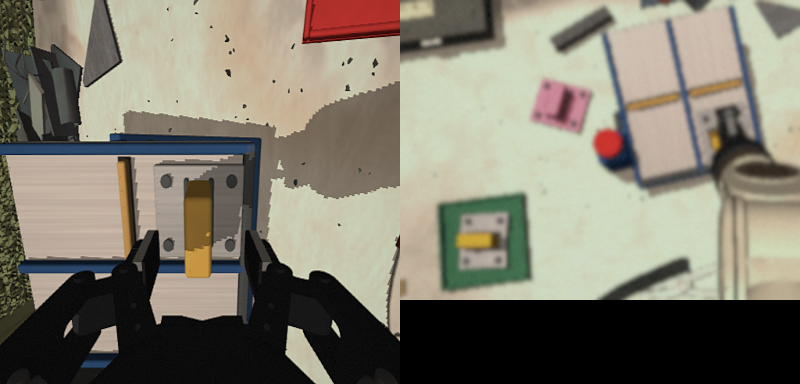

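The green tray holds its pad flat, and the second pad's lug (column 199 at 0.78 scale) sits between the fingers (135–262).

Request:
drive_tool(rows=[{"dx": 0,"dy": 0,"dz": 0.25,"wx": 0,"wy": 0,"wz": 0,"hand": 60},{"dx": 0,"dy": 0,"dz": 0.5,"wx": 0,"wy": 0,"wz": 0,"hand": 60},{"dx": 0,"dy": 0,"dz": 0.55,"wx": 0,"wy": 0,"wz": 0,"hand": 60},{"dx": 0,"dy": 0,"dz": 0.55,"wx": 0,"wy": 0,"wz": 0,"hand": 10},{"dx": 0,"dy": 0,"dz": 0.55,"wx": 0,"wy": 0,"wz": 0,"hand": 10},{"dx": 0,"dy": 0,"dz": 0.55,"wx": 0,"wy": 0,"wz": 0,"hand": 10},{"dx": 0,"dy": 0,"dz": 0.55,"wx": 0,"wy": 0,"wz": 0,"hand": 10},{"dx": 0,"dy": 0,"dz": 0.55,"wx": 0,"wy": 0,"wz": 0,"hand": 10},{"dx": 0,"dy": 0,"dz": 0.55,"wx": 0,"wy": 0,"wz": 0,"hand": 10}])

```text
clock: 22.6
eef_pos: [0.5222, -0.024, 0.105]
tool_rot: [0.742, -0.642, 0.127, -0.147]
ft_force: [0.0, 0.1, 7.0]
grip_width: 0.0187
grasp_force: 62.4
```

```bash
python3 - <<'E'
from deck import *
v=np.load('deck.npy'); where(v); o=bot.get_obs()
F=frame(v[3],np.radians(22)); p0=T(v,[-.0659,-.0459,.0435])
k=(-F[:,2]@(o['eef_pos']-v[:3]))-.005; print('k',k,o['grip_width'])
im=cv2.imread('pics/top0.png'); m=cv2.inRange(cv2.cvtColor(im,cv2.COLOR_BGR2HSV),(0,190,150),(6,255,255)); m[:,:260]=0
c=np.argwhere(m)[:,::-1].mean(0); print('tray',atz('top',*c,.008)) 
im=cv2.imread('pics/scene0.png'); m=cv2.inRange(cv2.cvtColor(im,cv2.COLOR_BGR2HSV),(0,190,150),(6,255,255)); m[:,:250]=0
c=np.argwhere(m)[:,::-1].mean(0); print('tray scene',atz('scene',*c,.008)) 
t=[.416,-.226]; G=frame(np.radians(8))
for z in [.24,.1]: plan([*t,z],G,p0,F)
E
```

```text
deck coords mm [-63.4 -46.2  44.5] tilt err [0.46 0.02 0.05] [0.01796682 0.09840875 6.99352831] 22.6 [-0.1   0.17 -0.57  0.45  0.09 -1.79]
k 0.0395286650068077 0.018733630431891097
tray [ 0.41702661 -0.22650691  0.008     ]
tray scene [ 0.41658361 -0.22708625  0.008     ]
d [ 3.698  1.426 -3.529] w [-4.4    0.011  0.056] rows>= 5.3
d [ 3.698  2.475 -0.933] w [-4.4    0.011  0.056] rows>= 4.5
```

Request:
drive_tool(rows=[{"dx": 0,"dy": -0.03,"dz": -0.2,"wx": 0,"wy": 0,"wz": 0,"hand": 10},{"dx": 0,"dy": -0.03,"dz": -0.6,"wx": 0,"wy": 0,"wz": 0,"hand": 10},{"dx": 0,"dy": 0,"dz": -1.4,"wx": 0,"wy": 0,"wz": 0,"hand": 10},{"dx": 0,"dy": 0.1,"dz": -2.2,"wx": -0.3,"wy": 0,"wz": 0,"hand": 10},{"dx": 0.3,"dy": 0.4,"dz": -3.0,"wx": -1.3,"wy": 0,"wz": 0,"hand": 10},{"dx": 1.0,"dy": 0.7,"dz": -3.4,"wx": -2.5,"wy": 0,"wz": 0,"hand": 10},{"dx": 1.8,"dy": 1.0,"dz": -3.53,"wx": -3.5,"wy": 0,"wz": 0,"hand": 10},{"dx": 2.7,"dy": 1.3,"dz": -3.53,"wx": -4.4,"wy": 0.01,"wz": 0.05,"hand": 10},{"dx": 3.4,"dy": 1.43,"dz": -3.4,"wx": -4.4,"wy": 0.01,"wz": 0.05,"hand": 10},{"dx": 3.7,"dy": 1.7,"dz": -2.85,"wx": -4.4,"wy": 0.01,"wz": 0.05,"hand": 10},{"dx": 3.7,"dy": 2.05,"dz": -2.0,"wx": -4.4,"wy": 0.01,"wz": 0.05,"hand": 10},{"dx": 3.7,"dy": 2.35,"dz": -1.25,"wx": -4.4,"wy": 0.01,"wz": 0.05,"hand": 10},{"dx": 3.7,"dy": 2.475,"dz": -0.93,"wx": -4.4,"wy": 0.01,"wz": 0.05,"hand": 10},{"dx": 3.7,"dy": 2.475,"dz": -0.93,"wx": -4.4,"wy": 0.01,"wz": 0.05,"hand": 10},{"dx": 3.7,"dy": 2.475,"dz": -0.93,"wx": -4.4,"wy": 0.01,"wz": 0.05,"hand": 10}])

```text
clock: 24.1
eef_pos: [0.4152, -0.2258, 0.0992]
tool_rot: [0.754, -0.656, -0.0, -0.001]
ft_force: [0.8, -0.1, -2.6]
grip_width: 0.019
grasp_force: 61.2
```

```bash
python3 - <<'E'
from h import *
o=bot.get_obs(); print(o['grip_width'],R.from_matrix(frame(np.radians(8)).T@R.from_quat(o['tool_rot']).as_matrix()).as_rotvec(degrees=True).round(2))
plan([.4165,-.2265,.0455],frame(np.radians(8)))
b=bot.camera('wrist'); m=cv2.inRange(cv2.cvtColor(b,cv2.COLOR_RGB2HSV),(0,180,60),(6,255,255))
h=cv2.convexHull(np.argwhere(m)[:,::-1].astype(np.int32))[:,0]; W=np.array([atz('wrist',*p,.017,o)[:2] for p in h]); print(W.min(0),W.max(0))
E
```

```text
0.01901137198765581 [ 0.09 -0.09  0.06]
d [ 0.02  -0.022  1.073] w [-0.018  0.018 -0.011] rows>= 1.1
[ 0.34682451 -0.29737244] [ 0.48835336 -0.15495703]
```

Request:
drive_tool(rows=[{"dx": 0.02,"dy": -0.03,"dz": 0.5,"wx": 0,"wy": 0,"wz": 0,"hand": 10},{"dx": 0.02,"dy": -0.03,"dz": 0.9,"wx": 0,"wy": 0,"wz": 0,"hand": 10},{"dx": 0.02,"dy": -0.03,"dz": 1.02,"wx": 0,"wy": 0,"wz": 0,"hand": 10},{"dx": 0.02,"dy": -0.03,"dz": 1.06,"wx": 0,"wy": 0,"wz": 0,"hand": 10},{"dx": 0.02,"dy": -0.03,"dz": 1.09,"wx": 0,"wy": 0,"wz": 0,"hand": 10},{"dx": 0.02,"dy": -0.03,"dz": 1.09,"wx": 0,"wy": 0,"wz": 0,"hand": 10}])

```text
clock: 24.75
eef_pos: [0.4186, -0.2272, 0.0457]
tool_rot: [0.754, -0.656, 0.002, -0.002]
ft_force: [-0.1, 0.1, -3.1]
grip_width: 0.0192
grasp_force: 61.1
```

Request:
drive_tool(rows=[{"dx": 0,"dy": 0,"dz": 0.03,"wx": 0,"wy": 0,"wz": 0,"hand": 10},{"dx": 0,"dy": 0,"dz": 0.05,"wx": 0,"wy": 0,"wz": 0,"hand": 10},{"dx": 0,"dy": 0,"dz": 0.05,"wx": 0,"wy": 0,"wz": 0,"hand": 10}])

```text
clock: 25.05
eef_pos: [0.4187, -0.2272, 0.044]
tool_rot: [0.754, -0.656, 0.002, -0.002]
ft_force: [-1.3, 1.6, 7.6]
grip_width: 0.0189
grasp_force: 62.9
```

Contact; release and retreat.

Request:
drive_tool(rows=[{"dx": 0,"dy": 0,"dz": -0.02,"wx": 0,"wy": 0,"wz": 0,"hand": 10},{"dx": 0,"dy": 0,"dz": -0.02,"wx": 0,"wy": 0,"wz": 0,"hand": 50},{"dx": 0,"dy": 0,"dz": -0.02,"wx": 0,"wy": 0,"wz": 0,"hand": 50},{"dx": 0,"dy": 0,"dz": -0.02,"wx": 0,"wy": 0,"wz": 0,"hand": 50},{"dx": 0,"dy": 0,"dz": -0.3,"wx": 0,"wy": 0,"wz": 0,"hand": 50},{"dx": 0,"dy": 0,"dz": -1.2,"wx": 0,"wy": 0,"wz": 0,"hand": 50},{"dx": 0,"dy": 0,"dz": -2.1,"wx": 0,"wy": 0,"wz": 0,"hand": 50},{"dx": 0,"dy": 0,"dz": -3.0,"wx": 0,"wy": 0,"wz": 0,"hand": 50},{"dx": 0,"dy": 0,"dz": -3.5,"wx": 0,"wy": 0,"wz": 0,"hand": 50},{"dx": 0,"dy": 0,"dz": -3.5,"wx": 0,"wy": 0,"wz": 0,"hand": 50},{"dx": 0,"dy": 0,"dz": -3.5,"wx": 0,"wy": 0,"wz": 0,"hand": 50}])

```text
clock: 26.15
eef_pos: [0.4173, -0.227, 0.2173]
tool_rot: [0.754, -0.656, 0.001, -0.002]
ft_force: [0.2, 0.7, -1.0]
grip_width: 0.0502
grasp_force: 0.0
```

```bash
python3 - <<'E'
from h import *
lug('w9.png'); o=bot.get_obs(); b=cv2.imread('pics/w9.png')
# steel plate extent inside the red tray: non-red, non-yellow blob in the tray hull
hsv=cv2.cvtColor(b,cv2.COLOR_BGR2HSV); red=cv2.inRange(hsv,(0,180,60),(6,255,255))
N,l,st,c=cv2.connectedComponentsWithStats(red); i=1+st[1:,4].argmax()
hull=cv2.convexHull(np.argwhere(l==i)[:,::-1].astype(np.int32)); M=np.zeros_like(red); cv2.fillPoly(M,[hull],255)
M=cv2.morphologyEx(cv2.bitwise_and(M,~red),cv2.MORPH_OPEN,np.ones((3,3))); N,l,st,c=cv2.connectedComponentsWithStats(M); i=1+st[1:,4].argmax()
r=cv2.minAreaRect(np.argwhere(l==i)[:,::-1].astype(np.float32))
print('plate+lug',[atz('wrist',*p,.017,o)[:2].round(3).tolist() for p in cv2.boxPoints(r)])
for n in ['gusset_f','offcut_angle_c']:
    bot.camera('top'); print(n,[(round(d['score'],2),np.round(d['extent']).tolist()) for d in bot.look_for('top',n)[:2]])
E
```

```text
lug [250 162  16  41 542] [257.8 184.3]
[[0.4282, -0.2474], [0.4122, -0.2496], [0.4056, -0.2051], [0.4223, -0.2027]] [ 0.4171 -0.2262  0.057 ]
26.15 [ 0.41734279 -0.22697913  0.21732244] [-0.5   0.2  -0.11  1.25  0.   -2.21]
plate+lug [[0.46, -0.257], [0.381, -0.268], [0.369, -0.195], [0.452, -0.183]]
gusset_f [(0.62, [340.0, 254.0, 49.0, 48.0]), (0.52, [303.0, 160.0, 30.0, 22.0])]
offcut_angle_c [(0.71, [200.0, 165.0, 28.0, 22.0])]
```

The pad is flat and centred in the red tray, and both offcuts are where they were.

```bash
python3 -c "
from workcell import bot
print(bot.job_done())"
```

```text
the job is handed in; nothing more can be done
None
```

I handed the job in at about 26 s on the robot's clock: the left-lane pad stayed and is in the green tray, the right-lane pad slid and is in the red tray, and the offcuts had not moved.

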